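# Cap the open canister and lift off its outer lid

## Task

One of the two steel canisters still stands open. Pick up the nested pair of lids from the tray as one set and lower it gently onto the open canister until the inner lid sits fully home; then take the outer lid alone by its collar and lift it straight up, leaving the inner lid undisturbed, so that a tasting card can be laid between the two. Finish while holding the outer lid level in the air over that canister, all of it higher than the tip of the inner lid's stem; do not take the lids apart anywhere else, do not shove the canisters, and leave everything else alone.

Things in the scene. Friction and masses are not known exactly. Their poses are not given: they have to be found in the camera images.
- canister_1: round steel canister, loose, 0.9 kg, outer diameter 84 mm, 100 mm tall, wall 4 mm (mouth 76 mm), floor 5 mm thick, two thin raised bands round it. Origin: centre of its underside, z up. It is either open (the jigger stands in it) or closed by fitted_lid; this differs from start to start.
- canister_2: a second canister, the same as canister_1; the other one of the two is open.
- fitted_lid: the lid set that closes the closed canister, one rigid piece, same outer shape as the nested set of inner_lid and outer_lid. Origin on its axis, 88 mm above the underside of the canister that it closes; top of its stem 153 mm above the table. Not to be touched.
- jigger: steel double-cone measuring jigger, 44x44x75 mm, kept in the open canister, standing on its floor, wholly below the seated lid. Origin: centre of its underside, z up.
- inner_lid: inner plug lid, loose, about 0.18 kg, with outer_lid nested over it. Origin: centre of the plug's underside, z up. Above it: plug 0-12 mm (diameter 70, tapered to 62 mm over the lowest 6 mm), flange 12-15 mm (diameter 86), stem 15-65 mm. Seated, the flange lies on the canister's rim, its origin 88 mm above the canister's; plug and mouth have some 2.5 mm clearance all round.
- stem_grip (a point): point on the axis of the inner lid's round upright stem (12 mm diameter, along z), 52 mm above the inner lid's origin. The stem pokes freely through the outer lid's collar and ends 26 mm above the collar; this point is the middle of that bare end. Gripped there and lifted, the inner lid carries the outer lid along on its flange.
- outer_lid: outer cap lid, loose, about 0.14 kg. Origin: centre of its skirt's lower edge, z up. Above it: skirt 0-12 mm (outside diameter 96, inside 91 mm), flat top 12-16 mm, collar 16-36 mm. It only rests on the inner lid's flange, not fastened, its origin then 3 mm above the inner lid's: lifted by its collar it comes up alone.
- collar_grip (a point): middle of the outer lid's black round collar (outside diameter 32 mm, 20 mm tall, hole of 18 mm right through), on its axis, 26 mm above the outer lid's origin. When nested, the stem stands in the hole and, as fingers grip the collar from above, reaches up between them to 36 mm above this point.
- tray: round steel tray, 143 mm across, 10 mm high, floor 2 mm thick; the nested lids start on its middle. Origin: centre of its underside.
- cocoa_shaker: bystander: steel cocoa shaker, 62 mm across, 95 mm tall, behind the work. Origin: centre of its underside.
- tamper: bystander: tamper with a wooden handle, 57 mm across, 92 mm tall, behind the work. Origin: centre of its underside.
- teaspoon: bystander: teaspoon, 130 mm long, 11 mm high, lying at the table's near edge. Origin: centre of its underside, x along its length.
- jigger_red: bystander: a red jigger, 44 mm across, 75 mm tall, to the right of the work. Origin: centre of its underside.
Mind the look-alikes: they are no part of the job. What is shaped like the outer_lid but turquoise is not meant.

How it is judged:
On the way, in this order (a step that is already met when the one before it is completed fails the run):
1. both lids are lifted off the tray together, the outer still nested on the inner (height (world z) of inner_lid above 0.04 m and z of outer_lid in the frame of inner_lid between -0.002 and 0.008 m and horizontal distance between outer_lid and inner_lid below 0.008 m and not ((horizontal distance between inner_lid and canister_1 below 0.008 m and z of inner_lid in the frame of canister_1 between 0.084 and 0.092 m and angle between inner_lid's own z axis and vertical below 0.08 rad) or (horizontal distance between inner_lid and canister_2 below 0.008 m and z of inner_lid in the frame of canister_2 between 0.084 and 0.092 m and angle between inner_lid's own z axis and vertical below 0.08 rad)) and contact force between the fingers and inner_lid above 0.3 N), for 0.2 s.
2. the inner lid is fully home in the open canister, the outer lid still nested on it, the stem let go (((horizontal distance between inner_lid and canister_1 below 0.008 m and z of inner_lid in the frame of canister_1 between 0.084 and 0.092 m and angle between inner_lid's own z axis and vertical below 0.08 rad) or (horizontal distance between inner_lid and canister_2 below 0.008 m and z of inner_lid in the frame of canister_2 between 0.084 and 0.092 m and angle between inner_lid's own z axis and vertical below 0.08 rad)) and z of outer_lid in the frame of inner_lid between -0.002 and 0.008 m and horizontal distance between outer_lid and inner_lid below 0.008 m and contact force between the fingers and inner_lid below 0.3 N), for 0.2 s.
At the end, for the whole second after the job is handed in: Inner lid seated in the canister that was open (8 mm off axis, 4 mm in height, 0.08 rad tilt); outer lid held still, level within 0.17 rad, within 60 mm of its axis, skirt above the stem tip, not touching the inner lid; canisters upright, they and the fitted lid within 30 mm of their starts (((horizontal distance between inner_lid and canister_1 below 0.008 m and z of inner_lid in the frame of canister_1 between 0.084 and 0.092 m and angle between inner_lid's own z axis and vertical below 0.08 rad) or (horizontal distance between inner_lid and canister_2 below 0.008 m and z of inner_lid in the frame of canister_2 between 0.084 and 0.092 m and angle between inner_lid's own z axis and vertical below 0.08 rad)) and z of outer_lid in the frame of inner_lid above 0.065 m and horizontal distance between outer_lid and inner_lid below 0.06 m and angle between outer_lid's own z axis and vertical below 0.17 rad and contact force between the fingers and outer_lid above 0.5 N and contact force between outer_lid and inner_lid below 0.1 N and contact force between the fingers and inner_lid below 0.3 N and linear speed of outer_lid below 0.03 m/s and linear speed of inner_lid below 0.02 m/s and angle between each of canister_1, canister_2's own z axis and vertical below 0.05 rad and distance of each of canister_1, canister_2, fitted_lid from where it was at the start of the episode below 0.03 m); the arm keeps its last pose, push and grip.
It fails at once if the two lids come apart by more than 9 mm while the inner lid is not seated in a canister (z of outer_lid in the frame of inner_lid above 0.012 m and not ((horizontal distance between inner_lid and canister_1 below 0.008 m and z of inner_lid in the frame of canister_1 between 0.084 and 0.092 m and angle between inner_lid's own z axis and vertical below 0.08 rad) or (horizontal distance between inner_lid and canister_2 below 0.008 m and z of inner_lid in the frame of canister_2 between 0.084 and 0.092 m and angle between inner_lid's own z axis and vertical below 0.08 rad))).
It fails at once if the set is let go over a canister with the inner lid more than 11 mm short of home (((horizontal distance between inner_lid and canister_1 below 0.05 m and z of inner_lid in the frame of canister_1 above 0.099 m) or (horizontal distance between inner_lid and canister_2 below 0.05 m and z of inner_lid in the frame of canister_2 above 0.099 m)) and contact force between the fingers and inner_lid below 0.05 N and contact force between the fingers and outer_lid below 0.05 N).
It fails at once if a canister is shoved more than 30 mm or tipped (distance of any of canister_1, canister_2 from where it was at the start of the episode above 0.03 m or angle between any of canister_1, canister_2's own z axis and vertical above 0.3 rad).
It fails at once if the closed canister's lid, the jigger, the tray or a bystander is moved more than 30 mm (jigger in the canister 40 mm) (distance of jigger from where it was at the start of the episode above 0.04 m or distance of any of fitted_lid, tray, cocoa_shaker, tamper, teaspoon, jigger_red from where it was at the start of the episode above 0.03 m).
It also fails if it takes over 51 s, if anything falls off the work surface, if the arm or the gripper's body presses on something with over 40 N, if the wrist force passes 120 N, or if a joint passes its speed limit or range.

## Robot

A 7-joint arm with a two-finger parallel gripper is mounted at the origin on a cart in front of the work surface, level with it; the furniture and walls round the work are solid. World frame = base frame: x ahead of the robot, y to its left, z up, the work surface at z = 0. Lengths are in m, angles in rad, forces in N, time in s.
With the tool pointing down it reaches from about 0.425 to 0.925 m from the base axis. Payload 6.8 kg.
Tool frame: the origin (TCP) lies at the very end of the fingers, on their centre line; the grasp point (between the pads) lies 19 mm behind it (r.tcp_to_grasp is the distance from the TCP to the grasp point, in m); z points along the fingers, y is the line along which they close (so a half turn about z gives the same grasp; the last joint's range is limited). The gripper opens to 85 mm and grips with 20 to 120 N. Pads are 22 mm wide; open, the fingers measure 114 mm over their backs; the gripper's body (76 mm by 85 mm) begins 54 mm behind the grasp point. The pads swing forward as they close: fully open they stand 13 mm farther back than shut.
Start: joints at [-1.391, 0.477, 0.022, 1.555, -0.011, 1.109, -0.083], TCP at [0.192, 0.647, 0.231] pointing down, gripper open.
Joint ranges: [-2.96, 2.96], [-0.34, 2.1], [-1.41, 1.46], [0.24, 2.44], [-1.37, 4.51], [0.17, 1.92], [-2.96, 2.96]. Speed limits (rad/s): [2.39, 2.39, 3.14, 3.14, 3.14, 3.14, 3.14].

## Interface

Orientations are given as a rotation vector (axis times angle).
In Python, from bench import r gives the robot as it stands.
- The arm moves only by the tool step_arm, never from a script. Its argument "moves" is a list of rows, each a list of 7 numbers: the shift along the tool's x, y, z in mm, then the turn, a rotation vector about the tool's x, y, z in rad, then the finger opening in mm, from 0 to 85.4. A call has 1 to 8 rows; each row is the pose to reach, as a shift and turn from the pose commanded when the call began, along the tool's axes at that moment; what a row does not reach only later rows make up. A row lasts 1/10 s, in which the tool goes at most 50 mm and 8.59 degrees, less where a joint would pass 70% of its speed; a pose out of reach is approached as far as the arm can. A call with a gripper value outside its range is refused whole. The fingers move at their own pace and stop on an object; "grip_force" is the grip in N (left out, the last holds). Time passes only in rows, so rows that repeat a pose let the fingers close. It gives the time, the measured TCP pose, the force, the opening and the grip force at its end, in the units of the state.
- r.get_obs(): the state, without advancing time (a new reading comes with each control period).
- r.grab_frame(name): name is "scene" or "top"; returns a dict with "image" (400x640x3 uint8, red, green, blue), "depth" (400x640 float32, m along the optical axis (not along the pixel's ray), 0 where there is no reading), "mtx" (3x3 intrinsics, pixels), "rvec" (rotation vector, rad) and "tvec" (3), from world to camera coordinates, as OpenCV has them. Camera axes: x right, y down, z forward; pixel columns grow to the right and rows downward; lengths in m; the calibration is good to about 2 mm. A picture is of the moment at which its call begins.
- r.hand_in(): hands the job in; it is judged then, once.
The state is a dict: "clock": time; "joints": joint angles; "qvel": joint speeds; "tau": joint torques, N m; "tcp_pos": TCP position; "orientation": TCP orientation; "contact_force": force on the tool from outside, world axes, zero at the start; "moment": the same for the moment, N m; "grip_width": finger opening in m; "gripper_force": force on a finger pad.
Only numpy, scipy, OpenCV 4.12 (cv2) and the standard library are available. Lean on these libraries where they do the work, as an engineer would, in place of code of your own. Each camera call takes 0.05 s, during which the arm holds its last target. There are 200 camera calls.

## Working session

There is one attempt and no reset: what is moved stays moved. The work goes in short steps, Python scripts to look and compute and a tool call to move; the robot and the scene stay as the last step left them, time stands still between calls to the robot, and variables do not carry over. Pictures are saved under pics/ and viewed, at most 10 in all, crops included, and the job is handed in when it is done.

Besides the shell and the picture viewer there is one more tool, called after ">>>" in YAML: its name, and indented under it one key for each argument. step_arm: Moves the arm, as the interface text tells. Its arguments: {"type":"object","properties":{"moves":{"type":"array","items":{"type":"array","items":{"type":"number"}}},"grip_force":{"type":"number"}},"required":["moves"]}

```bash
ls; mkdir -p pics; cat > h.py <<'E'
from bench import r
import numpy as np, cv2
def grab(n):
    f=r.grab_frame(n); R=cv2.Rodrigues(np.array(f["rvec"],float))[0]; f["R"]=R; f["t"]=np.array(f["tvec"],float).ravel(); f["K"]=np.array(f["mtx"],float); return f
def cloud(f):
    d=f["depth"]; v,u=np.indices(d.shape); K=f["K"]
    c=np.stack([(u-K[0,2])/K[0,0]*d,(v-K[1,2])/K[1,1]*d,d],-1)
    w=(c-f["t"])@f["R"]; w[d<=0]=np.nan; return w
def proj(f,p):
    c=f["R"]@np.array(p,float)+f["t"]; q=f["K"]@c; return q[:2]/q[2]
def ray(f,uv,z):
    d=f["R"].T@np.linalg.inv(f["K"])@np.array([uv[0],uv[1],1.]); o=-f["R"].T@f["t"]; return o+d*(z-o[2])/d[2]
def save(n,im,s=1):
    cv2.imwrite(f"pics/{n}.png",cv2.resize(cv2.cvtColor(im,cv2.COLOR_RGB2BGR),None,fx=s,fy=s,interpolation=cv2.INTER_CUBIC))
E
python3 - <<'E'
from h import *
a=grab("scene");b=grab("top")
save("scene0",a["image"]);save("top0",b["image"])
for f in(a,b): print(-f["R"].T@f["t"],f["K"][0,0])
o=r.get_obs();print(o)
E
```

```text
pics
[-0.26283408 -0.71895688  0.63960097] 505.2902427126327
[ 0.45397356 -0.2357125   0.92022188] 372.61106147966376
{'clock': 0.1, 'joints': array([-1.39110947,  0.47771503,  0.02232603,  1.55632595, -0.01147248,
        1.10931615, -0.08308312]), 'qvel': array([-2.29142327e-04, -2.17996233e-03,  1.26624516e-04, -2.61967119e-03,
        9.11393664e-04,  3.64471230e-05,  1.04887023e-03]), 'tau': array([ 4.89475337e-03, -5.97756886e+01,  1.61404878e+00, -2.81953257e+01,
        1.28461319e-02,  4.93701562e-03, -1.57312081e-05]), 'tcp_pos': array([0.19144414, 0.64673367, 0.23043549]), 'orientation': array([-4.50381899e-01, -3.10903972e+00,  2.56561171e-03]), 'contact_force': array([-0.81996552,  0.34054456,  0.09871268]), 'moment': array([ 0.01737256, -0.0001594 , -0.02003521]), 'gripper_force': 0.0, 'grip_width': 0.08511009237309566}
```

View pics/scene0.png

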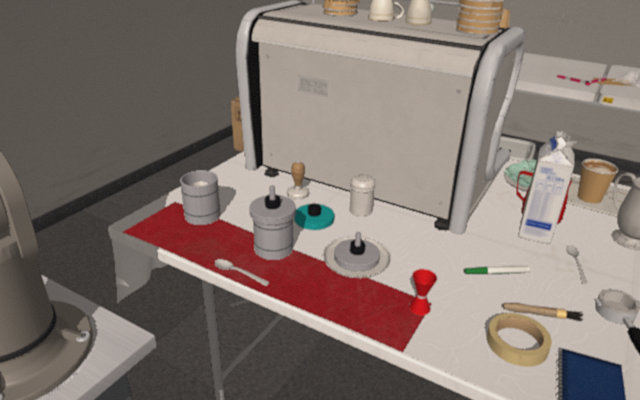

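View pics/top0.png

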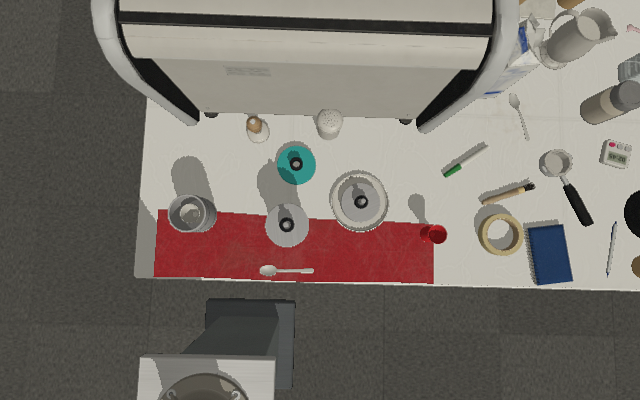

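Top view candidates: the grey lid set on the tray (361,201), which is the target; the fitted lid on the closed canister (286,225); and a turquoise cap (297,164). The open canister is at (190,213), with the closed one in the middle. Next I measure them and take a close crop of the target.

```bash
python3 - <<'E'
from h import *
a=grab("scene");b=grab("top")
A=cloud(a);B=cloud(b)
P=np.concatenate([A[np.isfinite(A[...,2])],B[np.isfinite(B[...,2])]])
def circ(p):
    c,rad=cv2.minEnclosingCircle((p[:,:2]*1000).astype(np.float32)); return np.round(c,1),round(rad,1),len(p)
def fit(p):
    x=p[:,:2]; s=np.linalg.lstsq(np.c_[2*x,np.ones(len(x))],(x**2).sum(1),rcond=None)[0]; return np.round(s[:2]*1000,1),round(1000*np.sqrt(s[2]+s[0]**2+s[1]**2),1),len(x)
for n,uv,z in(("tray",(361,201),.04),("closed",(286,225),.13),("open",(190,213),.1),("teal",(297,164),.03),("shaker",(330,122),.09),("tamper",(257,127),.09),("red",(433,234),.07)):
    g=ray(b,uv,z); print(n,np.round(g*1000))
def near(C,g,rad,z0,z1):
    with np.errstate(invalid='ignore'): return C[(np.hypot(C[...,0]-g[0],C[...,1]-g[1])<rad)&(C[...,2]>z0)&(C[...,2]<z1)]
g=ray(b,(361,201),.04)
for nm,C in(("scene",A),("top",B)):
    for nmm,z0,z1 in(("captop",.014,.024),("collar",.03,.044),("stem",.05,.075)):
        p=near(C,g,.06,z0,z1)
        if len(p)>4: print(nm,nmm,circ(p),np.round(np.median(p[:,2])*1000,1),fit(p))
    g2=ray(b,(190,213),.1)
    p=near(C,g2,.07,.094,.106);print(nm,"rim",circ(p),fit(p),np.median(p[:,2]))
    g3=ray(b,(286,225),.13)
    for z0,z1 in((.1,.112),(.115,.130),(.135,.16)):
        p=near(C,g3,.07,z0,z1)
        if len(p)>4: print(nm,"closed",z0,circ(p),fit(p),np.median(p[:,2]))
# black collar centroid per view
for nm,f,(u,v) in(("top",b,(361,201)),("scene",a,(358,245))):
    w=f["image"][v-22:v+22,u-22:u+22].max(2)<60; ys,xs=np.nonzero(w); uv=(xs.mean()+u-22,ys.mean()+v-22); print(nm,"black",uv,len(xs),ray(f,uv,.036))
im=np.hstack([cv2.resize(b["image"][160:240,320:400],(400,400)),cv2.resize(a["image"][205:285,318:398],(400,400))]);save("crop1",im)
E
```

```text
tray [ 529. -352.   40.]
closed [ 466. -183.  130.]
open [487.  30. 100.]
teal [ 615. -197.   30.]
shaker [ 704. -272.   90.]
tamper [ 687. -106.   90.]
red [ 456. -514.   70.]
scene captop (array([ 525.2, -356.5]), 49.6, 838) 19.2 (array([ 525. , -357.8]), np.float64(36.5), 838)
scene collar (array([ 526.9, -356.6]), 17.8, 135) 37.7 (array([ 524.5, -357.8]), np.float64(12.1), 135)
scene stem (array([ 525.5, -357.2]), 7.6, 52) 60.4 (array([ 525.5, -357.5]), np.float64(4.8), 52)
scene rim (array([483.8,  34.8]), 44.8, 179) (array([484.9,  33.3]), np.float64(39.7), 179) 0.0970008155657807
scene closed 0.1 (array([ 466.1, -189.5]), 50.9, 783) (array([ 463.3, -188. ]), np.float64(36.1), 783) 0.10524641250381511
scene closed 0.115 (array([ 462.6, -189.2]), 17.4, 133) (array([ 463.1, -188.6]), np.float64(11.7), 133) 0.12396448273580711
scene closed 0.135 (array([ 464.9, -188. ]), 6.4, 52) (array([ 464.3, -187.4]), np.float64(4.3), 52) 0.1446803790290278
top captop (array([ 528.9, -353.3]), 48.1, 1049) 20.7 (array([ 528.7, -352.9]), np.float64(35.6), 1049)
top collar (array([ 528.8, -352.9]
[... 168 characters left out ...]
m (array([487.6,  37.5]), 42.4, 267) (array([487.6,  37.1]), np.float64(39.7), 267) 0.09941802680997365
top closed 0.1 (array([ 467.9, -182.6]), 47.9, 1357) (array([ 467.7, -182.7]), np.float64(35.4), 1357) 0.10683901058250227
top closed 0.115 (array([ 468.1, -183. ]), 15.7, 130) (array([ 467.6, -182.9]), np.float64(12.5), 130) 0.12651299133614152
top closed 0.135 (array([ 467.7, -183.1]), 5.5, 26) (array([ 467.7, -183. ]), np.float64(4.1), 26) 0.152956512755766
top black (np.float64(360.2857142857143), np.float64(201.58241758241758)) 91 [ 0.52805417 -0.35114275  0.036     ]
scene black (np.float64(357.15602836879435), np.float64(248.14893617021278)) 141 [ 0.5168091  -0.36230863  0.036     ]
```

View pics/crop1.png

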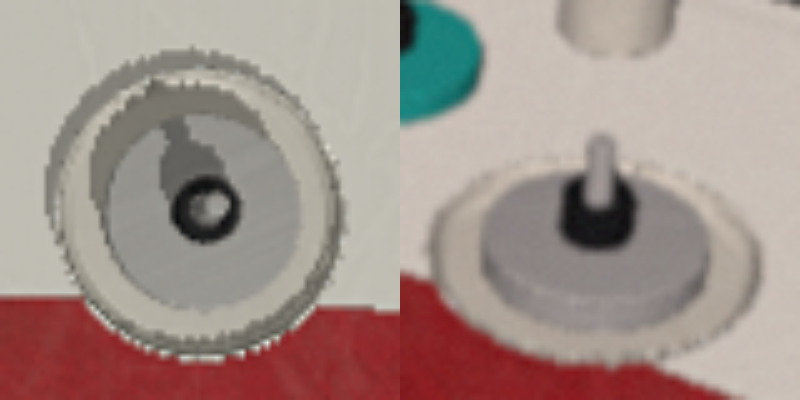

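The crop confirms the target: grey cap, black collar, steel stem, on the tray. The two views differ by about 5 mm, so I'll start from the midpoint and recheck up close.

```bash
cat >> h.py <<'E'
def go(*ps):
    o=r.get_obs(); R=cv2.Rodrigues(np.array(o["orientation"]))[0]; p=np.array(o["tcp_pos"])
    print("tcp",np.round(p*1000,1),"R",np.round(R,3).tolist(),"w",round(o["grip_width"]*1000,1),"j",np.round(o["joints"],2),"F",np.round(o["contact_force"],1),"t",o["clock"])
    # levelling turn keeping yaw
    z=R[:,2]; ax=np.cross(z,[0,0,-1]); print("level turn",np.round(R.T@ax,4))
    for q in ps: print(q,"->",np.round(R.T@(np.array(q)/1000-p)*1000,1))
E
python3 -c "
from h import *
go((450,350,231),(560,0,231),(527,-355,150))"
```

```text
tcp [191.5 646.9 230.7] R [[-0.959, 0.284, -0.0], [0.284, 0.959, -0.001], [-0.0, -0.001, -1.0]] w 85.5 j [-1.39  0.48  0.02  1.56 -0.01  1.11 -0.08] F [-0.6  0.2  0. ] t 0.2
level turn [-0.0011  0.0001  0.    ]
(450, 350, 231) -> [-332.2 -211.3   -0. ]
(560, 0, 231) -> [-5.370e+02 -5.157e+02  3.000e-01]
(527, -355, 150) -> [-606.1 -865.4   81.7]
```

>>> step_arm:
  moves:
    - [-42, -26, 0, 0, 0, 0, 45]
    - [-84, -53, 0, 0, 0, 0, 45]
    - [-125, -80, 0, 0, 0, 0, 45]
    - [-166, -106, 0, 0, 0, 0, 45]
    - [-208, -132, 0, 0, 0, 0, 45]
    - [-250, -158, 0, 0, 0, 0, 45]
    - [-291, -185, 0, 0, 0, 0, 45]
    - [-332, -211, 0, 0, 0, 0, 45]

```text
clock: 1.0
tcp_pos: [0.451, 0.3488, 0.2314]
orientation: [0.451, 3.109, 0.0]
contact_force: [0.5, 0.6, 0.3]
grip_width: 0.0452
gripper_force: 0.0
```

>>> step_arm:
  moves:
    - [-27, -40, 0, 0, 0, 0, 45]
    - [-54, -80, 0, 0, 0, 0, 45]
    - [-80, -119, 0, 0, 0, 0, 45]
    - [-106, -157, 0, 0, 0, 0, 45]
    - [-132, -195, 0, 0, 0, 0, 45]
    - [-158, -232, 0, 0, 0, 0, 45]
    - [-182, -268, 0, 0, 0, 0, 45]
    - [-205, -304, 0, 0, 0, 0, 45]

```text
clock: 1.8
tcp_pos: [0.5606, -0.0008, 0.2314]
orientation: [0.451, 3.109, 0.0]
contact_force: [1.1, -0.2, -0.1]
grip_width: 0.0449
gripper_force: 0.0
```

```bash
python3 -c "
from h import *
go((527,-355,150))"
```

```text
tcp [560.6  -0.8 231.4] R [[-0.959, 0.284, 0.0], [0.284, 0.959, 0.0], [-0.0, 0.0, -1.0]] w 44.9 j [-0.37  0.29  0.32  1.85 -0.11  1.01  1.28] F [ 1.1 -0.2 -0.1] t 1.8
level turn [0.0002 0.0002 0.    ]
(527, -355, 150) -> [ -68.3 -349.2   81.3]
```

>>> step_arm:
  moves:
    - [-8, -44, 0, 0, 0, 0, 45]
    - [-17, -88, 0, 0, 0, 0, 45]
    - [-26, -132, 0, 0, 0, 0, 45]
    - [-34, -176, 0, 0, 0, 0, 45]
    - [-43, -220, 0, 0, 0, 0, 45]
    - [-52, -264, 20, 0, 0, 0, 45]
    - [-60, -308, 50, 0, 0, 0, 45]
    - [-68, -349, 80, 0, 0, 0, 45]

```text
clock: 2.6
tcp_pos: [0.5268, -0.3506, 0.1539]
orientation: [0.45, 3.108, -0.001]
contact_force: [0.7, -0.2, -1.1]
grip_width: 0.045
gripper_force: 0.0
```

>>> step_arm:
  moves:
    - [0, 0, 20, 0, 0, 0, 45]
    - [0, 0, 40, 0, 0, 0, 45]
    - [0, 0, 55, 0, 0, 0, 45]
    - [0, 0, 60, 0, 0, 0, 45]
    - [0, 0, 60, 0, 0, 0, 45]

```text
clock: 3.1
tcp_pos: [0.5268, -0.3481, 0.0939]
orientation: [-0.449, -3.108, -0.001]
contact_force: [-0.1, -0.0, 0.8]
grip_width: 0.0449
gripper_force: 0.0
```

```bash
python3 - <<'E'
from h import *
go((527,-355,50))
a=grab("scene")
o=r.get_obs(); print(proj(a,o["tcp_pos"]))
u,v=map(int,proj(a,(.527,-.355,.06)))
save("s2",a["image"][v-50:v+50,u-60:u+60],6)
print(u-60,v-50)
E
```

```text
tcp [ 526.8 -348.1   93.9] R [[-0.959, 0.283, -0.001], [0.283, 0.959, 0.001], [0.001, 0.0, -1.0]] w 44.9 j [ 0.21  0.59  0.38  1.79 -0.28  0.82  2.01] F [-0.1 -0.   0.8] t 3.1
level turn [ 0.0003 -0.001   0.    ]
(527, -355, 50) -> [-2.2 -6.6 43.9]
[355.18290477 219.8096509 ]
296 185
```

View pics/s2.png

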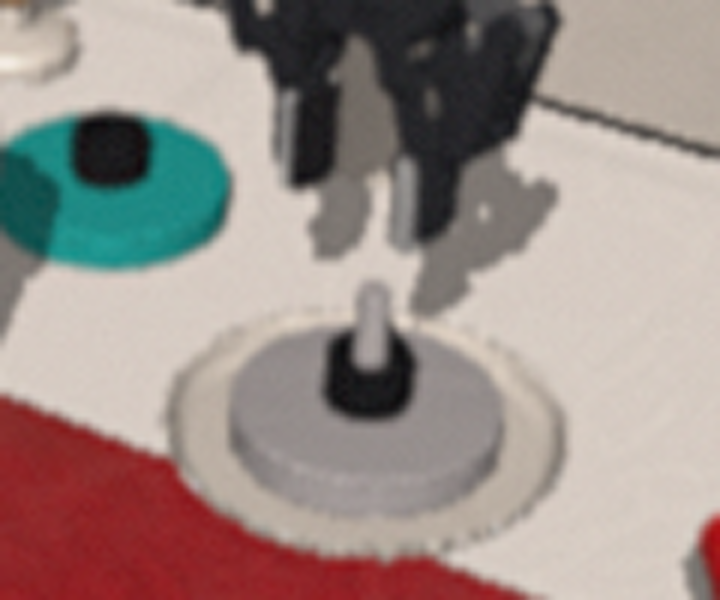

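The fingers are straight above and about 6 mm to the +y side of the stem (stem tip at crop 373,290; fingertips at crop 305,180 and 420,240). I move across, descend and grip.

```bash
python3 -c "
from h import *
go((528,-354,94),(528,-354,45))"
```

```text
tcp [ 527.3 -348.5   94.8] R [[-0.959, 0.283, 0.0], [0.283, 0.959, -0.0], [-0.0, -0.0, -1.0]] w 45.0 j [ 0.21  0.58  0.38  1.79 -0.28  0.82  2.01] F [0.  0.8 0.7] t 3.15
level turn [-0.      0.0004  0.    ]
(528, -354, 94) -> [-2.3 -5.   0.8]
(528, -354, 45) -> [-2.2 -5.  49.8]
```

>>> step_arm:
  moves:
    - [-1.5, -3, 0, 0, 0.001, 0, 45]
    - [-3, -6, 0, 0, 0.001, 0, 45]
    - [-3, -6, 0, 0, 0.001, 0, 45]
    - [-3, -6, 15, 0, 0.001, 0, 45]
    - [-3, -6, 30, 0, 0.001, 0, 45]
    - [-3, -6, 42, 0, 0.001, 0, 45]
    - [-3, -6, 48, 0, 0.001, 0, 45]
    - [-3, -6, 48, 0, 0.001, 0, 45]

```text
clock: 3.95
tcp_pos: [0.5271, -0.3547, 0.0446]
orientation: [-0.45, -3.105, -0.002]
contact_force: [-0.6, -0.6, -0.0]
grip_width: 0.0451
gripper_force: 0.0
```

```bash
python3 - <<'E'
from h import *
go((528,-354,45))
a=grab("scene");b=grab("top")
u,v=map(int,proj(a,(.527,-.355,.05)))
u2,v2=map(int,proj(b,(.527,-.355,.05)))
save("s3",np.hstack([a["image"][v-35:v+35,u-35:u+35],b["image"][v2-35:v2+35,u2-35:u2+35]]),5)
E
```

```text
tcp [ 527.1 -354.7   44.6] R [[-0.959, 0.284, -0.004], [0.284, 0.959, 0.002], [0.004, 0.001, -1.0]] w 45.1 j [ 0.24  0.66  0.35  1.8  -0.31  0.74  2.04] F [-0.6 -0.6 -0. ] t 3.95
level turn [ 0.0005 -0.0038  0.    ]
(528, -354, 45) -> [-0.7  0.9 -0.4]
```

View pics/s3.png

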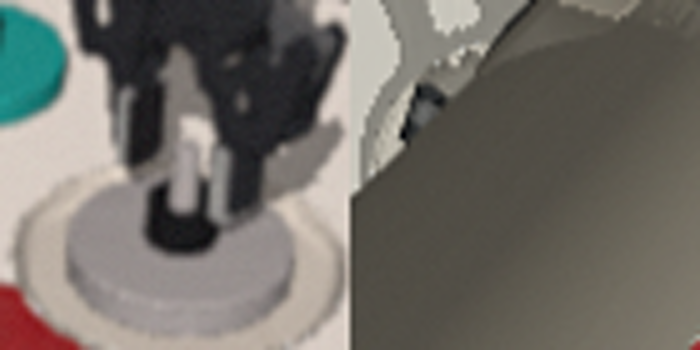

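The stem stands between the pads (crop 185,175). Closing.

>>> step_arm:
  moves:
    - [0, 0, 0, 0, -0.003, 0, 25]
    - [0, 0, 0, 0, -0.003, 0, 18]
    - [0, 0, 0, 0, -0.003, 0, 14]
    - [0, 0, 0, 0, -0.003, 0, 8]
    - [0, 0, 0, 0, -0.003, 0, 5]
    - [0, 0, 0, 0, -0.003, 0, 5]
    - [0, 0, 0, 0, -0.003, 0, 5]
    - [0, 0, 0, 0, -0.003, 0, 5]
  grip_force: 40

```text
clock: 4.85
tcp_pos: [0.5283, -0.3551, 0.0467]
orientation: [0.45, 3.107, -0.0]
contact_force: [-0.4, 1.6, 5.9]
grip_width: 0.0099
gripper_force: 39.3
```

>>> step_arm:
  moves:
    - [0, 0, -2, 0, 0, 0, 5]
    - [0, 0, -6, 0, 0, 0, 5]
    - [0, 0, -12, 0, 0, 0, 5]
    - [0, 0, -20, 0, 0, 0, 5]
    - [0, 0, -30, 0, 0, 0, 5]
    - [0, 0, -40, 0, 0, 0, 5]
    - [0, 0, -50, 0, 0, 0, 5]
    - [0, 0, -50, 0, 0, 0, 5]

```text
clock: 5.65
tcp_pos: [0.529, -0.356, 0.0985]
orientation: [0.45, 3.104, -0.002]
contact_force: [0.2, -0.6, -4.2]
grip_width: 0.01
gripper_force: 38.9
```

```bash
python3 - <<'E'
from h import *
go((528,-354,240))
a=grab("scene")
o=r.get_obs();u,v=map(int,proj(a,o["tcp_pos"]))
save("s4",a["image"][v-45:v+55,u-50:u+50],5)
A=cloud(a);p=o["tcp_pos"]
with np.errstate(invalid='ignore'): q=A[(np.hypot(A[...,0]-p[0],A[...,1]-p[1])<.06)&(A[...,2]>p[2]-.03)&(A[...,2]<p[2]-.018)]
c,rad=cv2.minEnclosingCircle((q[:,:2]*1000).astype(np.float32));print(c,rad,np.median(q[:,2]),u-50,v-45)
print(np.round(np.linalg.lstsq(np.c_[q[:,:2]-q[:,:2].mean(0),np.ones(len(q))],q[:,2],rcond=None)[0],3))
E
```

```text
tcp [ 529.  -356.    98.5] R [[-0.959, 0.284, 0.005], [0.284, 0.959, -0.002], [-0.005, -0.001, -1.0]] w 10.0 j [ 0.22  0.59  0.38  1.78 -0.28  0.82  2.02] F [ 0.2 -0.6 -4.2] t 5.65
level turn [-0.0007  0.0054  0.    ]
(528, -354, 240) -> [   0.8    1.6 -141.5]
(526.2128295898438, -358.40142822265625) 48.90497970581055 0.07106108567644356 308 174
[0.004 0.001 0.071]
```

View pics/s4.png

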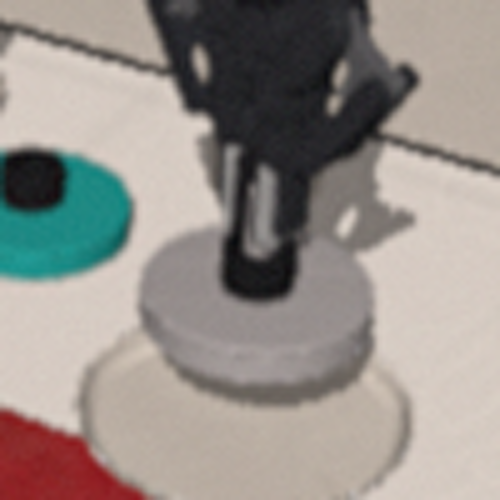

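Both lids came up together, nested and level (collar at crop 260,270). Raising, then moving over the open canister.

>>> step_arm:
  moves:
    - [0, 0, -15, 0, 0.005, 0, 5]
    - [0, 0, -35, 0, 0.005, 0, 5]
    - [0, 0, -58, 0, 0.005, 0, 5]
    - [0, 0, -82, 0, 0.005, 0, 5]
    - [0, 0, -106, 0, 0.005, 0, 5]
    - [0, 0, -128, 0, 0.005, 0, 5]
    - [0, 0, -145, 0, 0.005, 0, 5]
    - [0, 0, -150, 0, 0.005, 0, 5]

```text
clock: 6.5
tcp_pos: [0.5282, -0.3557, 0.248]
orientation: [-0.451, -3.109, 0.001]
contact_force: [0.7, 0.5, -4.0]
grip_width: 0.01
gripper_force: 39.2
```

```bash
python3 -c "
from h import *
go((487,-160,250),(487,37,250))"
```

```text
tcp [ 528.2 -355.7  248. ] R [[-0.959, 0.284, -0.001], [0.284, 0.959, -0.0], [0.0, -0.0, -1.0]] w 10.0 j [ 0.17  0.42  0.45  1.66 -0.2   1.11  1.95] F [ 0.7  0.5 -4. ] t 6.5
level turn [-0.0004 -0.0004  0.    ]
(487, -160, 250) -> [ 95.1 175.9  -2.1]
(487, 37, 250) -> [151.  364.8  -2.1]
```

Slow traverse, about 25 mm per row.

>>> step_arm:
  moves:
    - [5, 10, 0, 0, 0, 0, 5]
    - [15, 30, 0, 0, 0, 0, 5]
    - [27, 52, 0, 0, 0, 0, 5]
    - [40, 76, 0, 0, 0, 0, 5]
    - [54, 101, 0, 0, 0, 0, 5]
    - [68, 127, 0, 0, 0, 0, 5]
    - [82, 153, 0, 0, 0, 0, 5]
    - [95, 176, 0, 0, 0, 0, 5]

```text
clock: 7.3
tcp_pos: [0.4849, -0.1568, 0.245]
orientation: [-0.447, -3.104, -0.002]
contact_force: [-0.2, 0.7, -3.9]
grip_width: 0.0101
gripper_force: 39.2
```

>>> step_arm:
  moves:
    - [8, 27, 0, 0, 0, 0, 5]
    - [16, 55, 0, 0, 0, 0, 5]
    - [25, 83, 0, 0, 0, 0, 5]
    - [33, 111, 0, 0, 0, 0, 5]
    - [41, 138, 0, 0, 0, 0, 5]
    - [48, 162, 0, 0, 0, 0, 5]
    - [54, 180, 0, 0, 0, 0, 5]
    - [56, 189, 0, 0, 0, 0, 5]

```text
clock: 8.1
tcp_pos: [0.4848, 0.0402, 0.2454]
orientation: [-0.444, -3.104, -0.0]
contact_force: [0.0, -1.0, -3.7]
grip_width: 0.0104
gripper_force: 39.2
```

```bash
python3 -c "
from h import *
go((487,37,250),(487,37,170))"
```

```text
tcp [484.8  40.2 245.4] R [[-0.96, 0.28, -0.006], [0.28, 0.96, 0.001], [0.006, -0.001, -1.0]] w 10.4 j [-0.43  0.15  0.25  1.99 -0.05  1.01  1.12] F [ 0.  -1.  -3.7] t 8.1
level turn [-0.0006 -0.0057  0.    ]
(487, 37, 250) -> [-2.9 -2.4 -4.6]
(487, 37, 170) -> [-3.4 -2.4 75.4]
```

>>> step_arm:
  moves:
    - [-1, -1, 5, 0, -0.005, 0, 5]
    - [-3, -2, 18, 0, -0.005, 0, 5]
    - [-3, -2, 34, 0, -0.005, 0, 5]
    - [-3, -2, 50, 0, -0.005, 0, 5]
    - [-3, -2, 64, 0, -0.005, 0, 5]
    - [-3, -2, 72, 0, -0.005, 0, 5]
    - [-3, -2, 75, 0, -0.005, 0, 5]
    - [-3, -2, 75, 0, -0.005, 0, 5]

```text
clock: 8.9
tcp_pos: [0.4884, 0.0343, 0.1713]
orientation: [0.452, 3.108, -0.001]
contact_force: [0.3, -0.6, -3.3]
grip_width: 0.0101
gripper_force: 39.2
```

```bash
python3 - <<'E'
from h import *
go((487,37,170),(487,37,150))
a=grab("scene")
o=r.get_obs();p=o["tcp_pos"];A=cloud(a)
def cc(z0,z1):
    with np.errstate(invalid='ignore'): q=A[(np.hypot(A[...,0]-p[0],A[...,1]-p[1])<.065)&(A[...,2]>z0)&(A[...,2]<z1)]
    c,rad=cv2.minEnclosingCircle((q[:,:2]*1000).astype(np.float32)); return np.round(c,1),rad,np.median(q[:,2]),np.round(q.mean(0)*1000,1)
print("captop",cc(p[2]-.03,p[2]-.02)); 
for z0,z1 in((.01,.05),(.05,.09)): 
    with np.errstate(invalid='ignore'): q=A[(np.hypot(A[...,0]-p[0],A[...,1]-p[1])<.065)&(A[...,2]>z0)&(A[...,2]<z1)][:,:2]
    s=np.linalg.lstsq(np.c_[2*q,np.ones(len(q))],(q**2).sum(1),rcond=None)[0]; print("can side",z0,s[:2]*1000,np.sqrt(s[2]+s[0]**2+s[1]**2)*1000)
with np.errstate(invalid='ignore'): q=A[(np.hypot(A[...,0]-p[0],A[...,1]-p[1])<.065)&(A[...,2]>p[2]-.042)&(A[...,2]<p[2]-.031)][:,:2]
s=np.linalg.lstsq(np.c_[2*q,np.ones(len(q))],(q**2).sum(1),rcond=None)[0]; print("skirt side",s[:2]*1000,np.sqrt(s[2]+s[0]**2+s[1]**2)*1000)
u,v=map(int,proj(a,(p[0],p[1],.11)))
save("s5",a["image"][v-70:v+70,u-60:u+60],4)
E
```

```text
tcp [488.4  34.3 171.3] R [[-0.959, 0.285, 0.001], [0.285, 0.959, -0.001], [-0.001, -0.001, -1.0]] w 10.1 j [-0.41  0.25  0.24  2.06 -0.08  0.84  1.16] F [ 0.3 -0.6 -3.3] t 8.9
level turn [-0.0007  0.0014  0.    ]
(487, 37, 170) -> [2.1 2.2 1.3]
(487, 37, 150) -> [ 2.1  2.2 21.3]
captop (array([484.9,  30.6]), 49.14533615112305, np.float64(0.14374524959294438), array([479.4,  25.3, 144. ]))
can side 0.01 [485.54969652  33.79614724] 40.81828981315784
can side 0.05 [483.90406489  32.22781789] 38.69081993228352
skirt side [485.71615683  30.4734707 ] 45.67034271614744
```

View pics/s5.png

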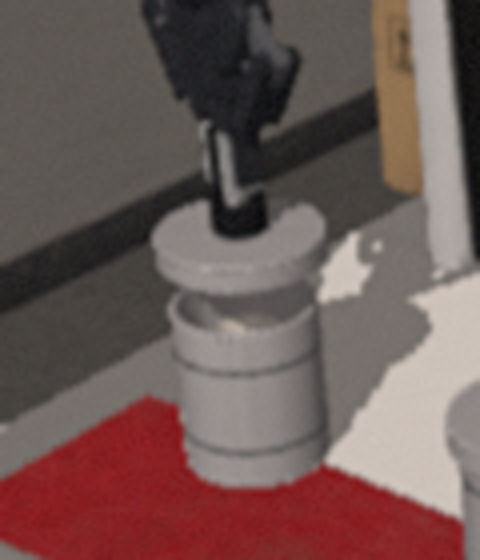

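The lid set hangs level above the mouth (cap centre at crop 240,240; rim centre at crop 245,310). It needs about 3 mm more in +y. I reread the settled pose first.

```bash
python3 -c "
from h import *
grab('scene');go((487.5,37,150))
grab('scene');go((487.5,37,150))"
```

```text
tcp [489.   34.8 172.2] R [[-0.959, 0.284, 0.003], [0.284, 0.959, -0.0], [-0.003, 0.0, -1.0]] w 10.1 j [-0.41  0.25  0.24  2.06 -0.08  0.84  1.16] F [-0.9  0.5 -4.8] t 9.0
level turn [0.0004 0.0028 0.    ]
(487.5, 37, 150) -> [ 2.1  1.7 22.2]
tcp [489.1  34.9 172.4] R [[-0.959, 0.284, 0.003], [0.284, 0.959, -0.0], [-0.003, 0.001, -1.0]] w 10.4 j [-0.41  0.25  0.24  2.06 -0.08  0.84  1.16] F [-0.  -0.9 -3.8] t 9.05
level turn [0.0006 0.003  0.    ]
(487.5, 37, 150) -> [ 2.2  1.6 22.3]
```

Descending to just above entry (plug underside at about 103 mm).

>>> step_arm:
  moves:
    - [1, 1, 2, 0, 0.003, 0, 5]
    - [2, 2, 6, 0, 0.003, 0, 5]
    - [2, 2, 12, 0, 0.003, 0, 5]
    - [2, 2, 18, 0, 0.003, 0, 5]
    - [2, 2, 22, 0, 0.003, 0, 5]
    - [2, 2, 24, 0, 0.003, 0, 5]
    - [2, 2, 24, 0, 0.003, 0, 5]

```text
clock: 9.75
tcp_pos: [0.487, 0.0373, 0.1474]
orientation: [-0.45, -3.107, 0.0]
contact_force: [-0.7, 0.1, -3.9]
grip_width: 0.0102
gripper_force: 39.2
```

```bash
python3 -c "
from h import *
grab('scene');go((487.5,37,148))"
```

```text
tcp [487.2  37.4 147.7] R [[-0.959, 0.284, -0.001], [0.284, 0.959, 0.0], [0.001, -0.0, -1.0]] w 10.6 j [-0.4   0.28  0.23  2.09 -0.09  0.78  1.17] F [ 0.6  0.1 -4. ] t 9.8
level turn [-0.0002 -0.0013  0.    ]
(487.5, 37, 148) -> [-0.4 -0.3 -0.3]
```

>>> step_arm:
  moves:
    - [0, 0, 1, 0, 0, 0, 5]
    - [0, 0, 2, 0, 0, 0, 5]
    - [0, 0, 3, 0, 0, 0, 5]
    - [0, 0, 4, 0, 0, 0, 5]
    - [0, 0, 5, 0, 0, 0, 5]
    - [0, 0, 6, 0, 0, 0, 5]
    - [0, 0, 7, 0, 0, 0, 5]
    - [0, 0, 8, 0, 0, 0, 5]

```text
clock: 10.6
tcp_pos: [0.4872, 0.0374, 0.1397]
orientation: [-0.45, -3.108, -0.0]
contact_force: [-0.0, -0.1, -4.2]
grip_width: 0.0103
gripper_force: 39.2
```

>>> step_arm:
  moves:
    - [0, 0, 1, 0, 0, 0, 5]
    - [0, 0, 2, 0, 0, 0, 5]
    - [0, 0, 3, 0, 0, 0, 5]
    - [0, 0, 4, 0, 0, 0, 5]
    - [0, 0, 4, 0, 0, 0, 5]

```text
clock: 11.1
tcp_pos: [0.4872, 0.0374, 0.1356]
orientation: [-0.45, -3.108, -0.0]
contact_force: [1.1, 0.4, -4.0]
grip_width: 0.0106
gripper_force: 39.2
```

>>> step_arm:
  moves:
    - [0, 0, 0.5, 0, 0, 0, 5]
    - [0, 0, 1, 0, 0, 0, 5]
    - [0, 0, 1.5, 0, 0, 0, 5]
    - [0, 0, 2, 0, 0, 0, 5]
    - [0, 0, 2, 0, 0, 0, 5]

```text
clock: 11.6
tcp_pos: [0.4872, 0.0375, 0.1337]
orientation: [-0.45, -3.108, -0.0]
contact_force: [0.0, 0.3, -3.7]
grip_width: 0.01
gripper_force: 39.2
```

>>> step_arm:
  moves:
    - [0, 0, 0.5, 0, 0, 0, 5]
    - [0, 0, 1, 0, 0, 0, 5]
    - [0, 0, 1, 0, 0, 0, 5]

```text
clock: 11.9
tcp_pos: [0.4873, 0.0375, 0.1328]
orientation: [-0.45, -3.108, -0.0]
contact_force: [0.0, -0.5, -3.2]
grip_width: 0.0101
gripper_force: 39.3
```

>>> step_arm:
  moves:
    - [0, 0, 0.5, 0, 0, 0, 5]
    - [0, 0, 1, 0, 0, 0, 5]
    - [0, 0, 1, 0, 0, 0, 5]

```text
clock: 12.2
tcp_pos: [0.4873, 0.0376, 0.1326]
orientation: [-0.45, -3.108, -0.001]
contact_force: [-3.3, 0.2, 6.7]
grip_width: 0.0103
gripper_force: 40.4
```

>>> step_arm:
  moves:
    - [0, 0, 0.5, 0, 0, 0, 5]
    - [0, 0, 0.5, 0, 0, 0, 5]

```text
clock: 12.4
tcp_pos: [0.4874, 0.0376, 0.1326]
orientation: [-0.451, -3.108, -0.001]
contact_force: [-4.7, -0.8, 12.2]
grip_width: 0.0105
gripper_force: 40.9
```

Contact came at 132.6 mm where 132.7 mm was predicted, so it is home. I ease the push off and let go.

>>> step_arm:
  moves:
    - [0, 0, -1, 0, 0, 0, 5]
    - [0, 0, -1.3, 0, 0, 0, 8]
    - [0, 0, -1.3, 0, 0, 0, 14]
    - [0, 0, -1.3, 0, 0, 0, 22]
    - [0, 0, -1.3, 0, 0, 0, 34]
    - [0, 0, -1.3, 0, 0, 0, 46]
    - [0, 0, -1.3, 0, 0, 0, 50]
    - [0, 0, -1.3, 0, 0, 0, 50]

```text
clock: 13.2
tcp_pos: [0.4873, 0.0375, 0.1326]
orientation: [-0.45, -3.108, -0.0]
contact_force: [0.8, -0.1, -0.4]
grip_width: 0.0498
gripper_force: 0.0
```

```bash
python3 - <<'E'
from h import *
a=grab("scene");go((487.3,37.5,112))
p=r.get_obs()["tcp_pos"];A=cloud(a)
def pts(x,y,z0,z1):
    with np.errstate(invalid='ignore'): return A[(np.hypot(A[...,0]-x,A[...,1]-y)<.065)&(A[...,2]>z0)&(A[...,2]<z1)]
for x,y in((.4655,-.186),(.4858,.0345)):
    q=pts(x,y,.1,.112); print(cv2.minEnclosingCircle((q[:,:2]*1000).astype(np.float32)),np.median(q[:,2]))
    print(np.round(np.linalg.lstsq(np.c_[q[:,:2]-q[:,:2].mean(0),np.ones(len(q))],q[:,2],rcond=None)[0],3))
u,v=map(int,proj(a,(p[0],p[1],.11)))
save("s6",a["image"][v-60:v+60,u-60:u+60],5)
E
```

```text
tcp [487.3  37.5 132.6] R [[-0.959, 0.284, -0.001], [0.284, 0.959, 0.0], [0.001, -0.0, -1.0]] w 50.0 j [-0.4   0.31  0.23  2.1  -0.1   0.75  1.18] F [0.4 0.7 0.4] t 13.25
level turn [-0.    -0.001  0.   ]
(487.3, 37.5, 112) -> [-0.   0.1 20.6]
((464.9019470214844, -188.0944061279297), 49.46443557739258) 0.10509748277069625
[0.012 0.009 0.105]
((484.83367919921875, 34.49932861328125), 49.948875427246094) 0.10482178379878256
[0.01  0.008 0.105]
```

View pics/s6.png

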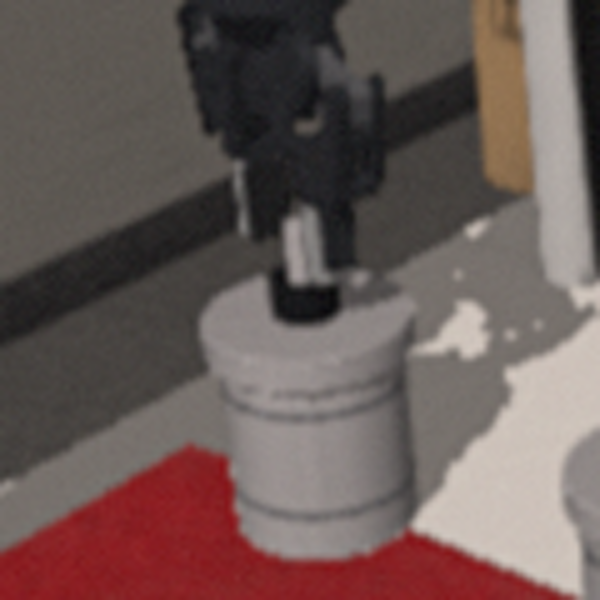

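The set is seated level, at the same height as the fitted lid, and the fingers are clear of the stem (crop 305,240). Lowering around the collar (top of cap at 107 mm).

>>> step_arm:
  moves:
    - [0, 0, 3, 0, 0, 0, 50]
    - [0, 0, 7, 0, 0, 0, 50]
    - [0, 0, 11, 0, 0, 0, 50]
    - [0, 0, 15, 0, 0, 0, 50]
    - [0, 0, 19, 0, 0, 0, 50]
    - [0, 0, 22, 0, 0, 0, 50]
    - [0, 0, 23, 0, 0, 0, 50]
    - [0, 0, 23, 0, 0, 0, 50]

```text
clock: 14.05
tcp_pos: [0.4871, 0.0374, 0.1094]
orientation: [-0.45, -3.108, -0.0]
contact_force: [0.7, 0.5, 0.3]
grip_width: 0.0495
gripper_force: 0.0
```

>>> step_arm:
  moves:
    - [0, 0, 0, 0, 0, 0, 42]
    - [0, 0, 0, 0, 0, 0, 37]
    - [0, 0, 0, 0, 0, 0, 34]
    - [0, 0, 0, 0, 0, 0, 31]
    - [0, 0, 0, 0, 0, 0, 27]
    - [0, 0, 0, 0, 0, 0, 25]
    - [0, 0, 0, 0, 0, 0, 25]
    - [0, 0, 0, 0, 0, 0, 25]
  grip_force: 40

```text
clock: 14.85
tcp_pos: [0.4874, 0.0375, 0.11]
orientation: [-0.451, -3.108, -0.001]
contact_force: [-0.9, 0.3, 4.8]
grip_width: 0.0298
gripper_force: 39.7
```

```bash
python3 -c "
from h import *
grab('scene');go((487.3,37.5,205))"
```

```text
tcp [487.4  37.5 110. ] R [[-0.959, 0.284, -0.001], [0.284, 0.959, 0.001], [0.001, 0.0, -1.0]] w 29.8 j [-0.39  0.34  0.22  2.11 -0.12  0.7   1.19] F [-1.9 -0.5  5. ] t 14.9
level turn [ 0.0004 -0.0006  0.    ]
(487.3, 37.5, 205) -> [  0.2  -0.  -95. ]
```

>>> step_arm:
  moves:
    - [0, 0, -1, 0, 0, 0, 25]
    - [0, 0, -3, 0, 0, 0, 25]
    - [0, 0, -6, 0, 0, 0, 25]
    - [0, 0, -10, 0, 0, 0, 25]
    - [0, 0, -15, 0, 0, 0, 25]
    - [0, 0, -20, 0, 0, 0, 25]
    - [0, 0, -25, 0, 0, 0, 25]
    - [0, 0, -30, 0, 0, 0, 25]

```text
clock: 15.7
tcp_pos: [0.4873, 0.0374, 0.1401]
orientation: [-0.45, -3.108, -0.0]
contact_force: [0.6, 0.5, -1.5]
grip_width: 0.0296
gripper_force: 39.7
```

>>> step_arm:
  moves:
    - [0, 0, -6, 0, 0, 0, 25]
    - [0, 0, -13, 0, 0, 0, 25]
    - [0, 0, -21, 0, 0, 0, 25]
    - [0, 0, -29, 0, 0, 0, 25]
    - [0, 0, -37, 0, 0, 0, 25]
    - [0, 0, -45, 0, 0, 0, 25]
    - [0, 0, -52, 0, 0, 0, 25]
    - [0, 0, -57, 0, 0, 0, 25]

```text
clock: 16.5
tcp_pos: [0.4875, 0.0375, 0.1974]
orientation: [-0.45, -3.109, -0.001]
contact_force: [-0.0, 1.4, -1.2]
grip_width: 0.0299
gripper_force: 39.7
```

>>> step_arm:
  moves:
    - [0, 0, -5, 0, 0, 0, 25]
    - [0, 0, -8, 0, 0, 0, 25]
    - [0, 0, -8, 0, 0, 0, 25]
    - [0, 0, -8, 0, 0, 0, 25]
    - [0, 0, -8, 0, 0, 0, 25]
    - [0, 0, -8, 0, 0, 0, 25]

```text
clock: 17.1
tcp_pos: [0.4871, 0.0374, 0.2043]
orientation: [-0.45, -3.108, 0.0]
contact_force: [0.5, -0.0, -0.6]
grip_width: 0.0297
gripper_force: 39.7
```

```bash
python3 - <<'E'
from h import *
a=grab("scene");go((487.3,37.5,205))
p=r.get_obs()["tcp_pos"];A=cloud(a)
with np.errstate(invalid='ignore'): m=np.hypot(A[...,0]-p[0],A[...,1]-p[1])<.065
for z0,z1 in((.095,.108),(p[2]-.012,p[2]+.001)):
    q=A[m&(A[...,2]>z0)&(A[...,2]<z1)]; print(cv2.minEnclosingCircle((q[:,:2]*1000).astype(np.float32)),np.median(q[:,2]),np.round(np.linalg.lstsq(np.c_[q[:,:2]-q[:,:2].mean(0),np.ones(len(q))],q[:,2],rcond=None)[0],3))
u,v=map(int,proj(a,(p[0],p[1],.15)))
save("s7",a["image"][max(v-60,0):v+85,u-60:u+60],4)
E
```

```text
tcp [487.2  37.4 204.4] R [[-0.959, 0.284, -0.001], [0.284, 0.959, 0.0], [0.001, -0.0, -1.0]] w 30.2 j [-0.42  0.2   0.25  2.03 -0.06  0.92  1.14] F [-0.4 -0.5 -1.9] t 17.15
level turn [-0.0002 -0.0014  0.    ]
(487.3, 37.5, 205) -> [-0.1  0.1 -0.6]
((485.22430419921875, 35.51367950439453), 45.781455993652344) 0.10075657177029934 [0.013 0.015 0.101]
((484.52008056640625, 34.513980865478516), 50.27123260498047) 0.19916662679413807 [0.024 0.02  0.199]
```

View pics/s7.png

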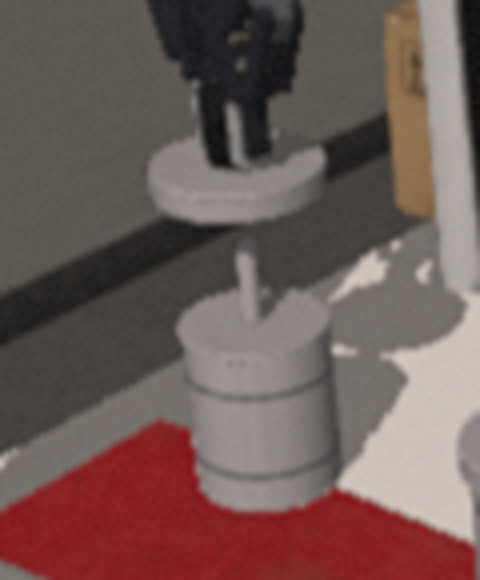

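The outer lid is held level (crop 238,180), well above the stem tip (crop 245,245). The inner lid sits flat on the canister. Handing in.

```bash
python3 -c "
from bench import r
print(r.hand_in())"
```

```text
the job is handed in; nothing more can be done
None
```

The job is handed in: the inner lid sits fully home in the open canister, and the arm holds the outer lid level above it, clear of the stem tip; no verdict was shown at hand-in.

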